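# Lock the clamp finger over a pottery bat with a hex key

### The job

Swing the steel clamp finger round by its upright knob until it points straight at the middle of the round plywood bat. Then take the larger T-handled hex key out of the wooden block, seat it fully in the socket of the clamp's screw before turning, and turn it clockwise (seen from above) until the screw stops. Put the key back upright in the hole it came from and let go, leaving the bat, the clay dish on it, the smaller key and the capped jar where they are.

Things in the scene. Friction and masses are not known exactly. Their poses are not given: they have to be found in the camera images.
- fixture: Aluminium base plate 300 x 130 x 12 mm, fixed to the bench, with a dark steel pivot post (58 mm diameter) at one end and a low steel riser disc at the other. Origin on the bench under the pivot axis; x points along the plate to the riser, z up. The bat's centre is 185 mm from the pivot along +x, bat top 58 mm above the bench.
- dog (a joint): Angle of the clamp finger about the vertical pivot, rad. 0: it points along the fixture's +x, straight at the bat's middle, tip over the bat's rim; positive is counter-clockwise from above. Travel -0.5 to 1.9, starts between 1.0 and 1.6; it turns with a little friction (about 2 N at the knob) and stays where it is left.
- dog_knob (a point): Centre of the top of the finger's upright round steel knob: 18 mm diameter, 34 mm tall, its top 110 mm and its foot 76 mm above the bench, 88 mm from the pivot axis. The finger is a bar 26 mm wide, its top 76 mm and its tip 107 mm from the axis; it starts from a boss of 60 mm diameter, top 80 mm above the bench, around the screw.
- screw (a joint): Angle of the cap screw on the pivot axis, rad. It starts between -1.5 and -0.9 and grows as it is turned clockwise seen from above; 0 is tight, a hard stop. Friction about 0.18 N m; it stays where it is left. Its head lies flush within the boss and can only be turned by the key.
- socket (a point): Centre of the floor of the screw's hexagon socket, 65 mm above the bench; turns with the screw. The socket is 17.4 mm across flats, 15 mm deep, mouth 80 mm above the bench, open upwards. Its x axis is square to one of the six flats (so it repeats every 60 degrees); z up.
- block: Wooden block 170 x 80 x 70 mm, fixed to the bench, with two vertical through holes of 25 mm diameter on its long (x) midline, 45 mm either side of its centre. Origin: centre of its underside. One hole holds the larger key, the other the smaller one, either way round.
- key: Larger T-handled hex key, 0.2 to 0.4 kg, upright in the block, its collar on the block's top, tip 8 mm above the bench. Origin: centre of the tip; z up to the handle; y along the bar. Hexagon shank 16 mm across flats, 62 mm long, a flat square to x, last 4 mm tapered; collar 34 mm diameter to 70 mm, neck to 82 mm, black bar 16 (x) x 100 (y) x 26 (z) mm to 108 mm.
- key_tip (a point): Centre of the larger key's tip, same as its origin. In the socket the key has about 11 degrees of play either way.
- key_grip (a point): Centre of the larger key's handle bar, 95 mm above its tip.
- small_key: The smaller T-handled hex key, not wanted: 9 mm shank, handle bar 11 x 64 x 18 mm, upright in the block's other hole; its top is 108 mm above the bench. Origin at its tip, y along the bar.
- bat: Round plywood bat, 220 mm diameter, 18 mm thick, lying loose on the riser. Origin: centre of its underside.
- dish: Raw clay dish in the middle of the bat, 110 mm diameter, 40 mm high (rim 98 mm above the bench). Origin: centre of its underside.
- jar: Terracotta jar with a white cap, 72 mm diameter, 95 mm high, a bystander. Origin: centre of its underside.
Things that resemble listed ones, but are neither listed nor needed, are in the scene too. Leave any pink look-alike of the key alone.

How it is judged:
On the way, in this order (a step that is already met when the one before it is completed fails the run):
1. the clamp finger points at the middle of the bat (within 0.22 rad) (value of joint dog between -0.22 and 0.22 rad), for 0.2 s.
2. the larger key is fully seated in the socket (tip within 3.5 mm of the floor, upright) while the screw is still loose (below -0.6 rad) (horizontal distance between key_tip and socket below 0.004 m and z of key_tip in the frame of socket below 0.0035 m and angle between key's own z axis and vertical below 0.12 rad and value of joint screw below -0.6 rad), for 0.1 s.
3. the screw is turned to its stop (above -0.1 rad) with the key still fully seated (horizontal distance between key_tip and socket below 0.004 m and z of key_tip in the frame of socket below 0.0035 m and angle between key's own z axis and vertical below 0.12 rad and value of joint screw above -0.1 rad), for 0.1 s.
At the end, for the whole second after the job is handed in: The clamp finger points at the middle of the bat within 0.22 rad, the screw is within 0.1 rad of its stop, and the larger key stands at rest upright (within 0.12 rad) in the hole it came from, within 15 mm of where it began (all of step 1 and value of joint screw above -0.1 rad and distance of key from where it was at the start of the episode below 0.015 m and angle between key's own z axis and vertical below 0.12 rad and linear speed of key below 0.02 m/s); the robot touches nothing.
It fails at once if the bat or the dish is shifted by more than 15 mm (distance of any of bat, dish from where it was at the start of the episode above 0.015 m).
It fails at once if the smaller key is moved by more than 20 mm (distance of small_key from where it was at the start of the episode above 0.02 m).
It fails at once if the jar is moved by more than 30 mm (distance of jar from where it was at the start of the episode above 0.03 m).
It also fails if it takes over 72 s, if anything falls off the work surface, if the arm or the gripper's body presses on something with over 40 N, if the wrist force passes 120 N, or if a joint passes its speed limit or range.

### The arm

A 7-joint arm with a two-finger parallel gripper is mounted at the origin on the work surface. World frame = base frame: x ahead of the robot, y to its left, z up, the work surface at z = 0. Lengths are in m, angles in rad, forces in N, time in s.
With the tool pointing down it reaches from about 0.425 to 0.825 m from the base axis. Payload 3.6 kg.
Tool frame: the origin (TCP) lies on the centre line of the jaws, within the pads' length; the fingertips stand env.nose_length ahead of it and the grasp point (between the pads) lies 8 mm behind it (env.nose_length is the distance from the TCP to the fingertips, in m); z points along the fingers, y is the line along which they close (so a half turn about z gives the same grasp; the last joint's range is limited). The gripper opens to 85 mm and grips with 20 to 120 N. Pads are 22 mm wide; open, the fingers measure 114 mm over their backs; the gripper's body (76 mm by 85 mm) begins 54 mm behind the grasp point. The pads swing forward as they close: fully open they stand 13 mm farther back than shut.
Start: joints at [-1.165, 0.615, -0.013, 1.423, 0.008, 1.103, -0.04], TCP at [0.272, 0.59, 0.242] pointing down, gripper open.
Joint ranges: [-3.12, 3.12], [-0.3, 2.06], [-1.34, 1.32], [0.26, 2.42], [-1.36, 4.5], [0.01, 1.98], [-2.84, 2.84]. Speed limits (rad/s): [2.79, 2.79, 3.14, 3.14, 3.14, 3.14, 3.14].

### API

Orientations are given as a rotation vector (axis times angle).
In Python, from station import env, cams gives the robot as it stands.
- The arm moves only by the tool send_rows, never from a script. Its argument "series" is a list of rows, each an object with "offset": the shift along the tool's x, y, z normalised to -1 to 1, where 1 is 0.2 m, a list of three; "rotation": the turn, a rotation vector about the tool's x, y, z normalised to -1 to 1, where 1 is 2 pi rad, a list of three. In form: [{"offset": [dx, dy, dz], "rotation": [ax, ay, az]}, ...]. A call has 1 to 12 rows; each row is the pose to reach, as a shift and turn from the pose commanded when the call began, along the tool's axes at that moment, turning the shorter way round; what a row does not reach only later rows make up. A row lasts 1/10 s, in which the tool goes at most 50 mm and 8.59 degrees, less where a joint would pass 70% of its speed; a pose out of reach is approached as far as the arm can. A call with a number of a shift or a turn outside -1 to 1 is refused whole. A call with a gripper value outside its range is refused whole. "grip" is the opening, from 0 (shut) to 1 (fully open), set as the call begins (left out, the last holds). The fingers move at their own pace and stop on an object; "newtons" is the grip in N (left out, the last holds). Time passes only in rows, so rows that repeat a pose let the fingers close. It gives the time, the measured TCP pose, the force, the opening and the grip force at its end, in the units of the state.
- env.get_state(): the state, without advancing time (a new reading comes with each control period).
- cams.read_camera(name): name is "scene" or "top"; returns a dict with "img" (480x640x3 uint8, blue, green, red), "K" (3x3 intrinsics, pixels), "R" (3x3) and "t" (3): a world point X has camera coordinates R X + t. Camera axes: x right, y down, z forward; pixel columns grow to the right and rows downward; lengths in m; the calibration is good to about 2 mm. A picture is of the moment at which its call begins. There is no depth.
- env.finish_job(): hands the job in; it is judged then, once.
The state is a dict: "time": time; "qpos": joint angles; "joint_vel": joint speeds; "tau": joint torques, N m; "eef_pos": TCP position; "ee_rot": TCP orientation; "ft_force": force on the tool from outside, world axes, zero at the start; "moment": the same for the moment, N m; "gripper_width": finger opening in m; "gripper_force": force on a finger pad.
Only numpy, scipy, OpenCV 4.12 (cv2) and the standard library are available. Lean on these libraries where they do the work, as an engineer would, in place of code of your own. Each camera call takes 0.05 s, during which the arm holds its last target. There are 200 camera calls.

## Working session

There is one attempt and no reset: what is moved stays moved. The work goes in short steps, Python scripts to look and compute and a tool call to move; the robot and the scene stay as the last step left them, time stands still between calls to the robot, and variables do not carry over. Pictures are saved under pics/ and viewed, at most 12 in all, crops included, and the job is handed in when it is done.

Besides the shell and the picture viewer there is one more tool, called after "Emit:" by a JSON object that holds its "method" and its "body". send_rows: Moves the arm, as the interface text tells. Scaled input: -1 to 1 covers 0.2 m each way for a shift and 2 pi rad each way for a turn. Its arguments: {"type":"object","properties":{"series":{"type":"array"},"grip":{"type":"number"},"newtons":{"type":"number"}},"required":["series"]}

```bash
mkdir -p pics; ls; python3 - <<'E'
from station import env,cams
import cv2
s=env.get_state();print({k:s[k] for k in('time','eef_pos','ee_rot','ft_force','gripper_width')},env.nose_length)
for n in('scene','top'):
    c=cams.read_camera(n);cv2.imwrite(f'pics/{n}0.png',c['img']);print(n,c['K'].tolist(),c['R'].round(4).tolist(),c['t'].round(4).tolist())
E
```

```text
pics
{'time': 0.0, 'eef_pos': array([0.27168671, 0.58967017, 0.24111782]), 'ee_rot': array([-0.67268333, -3.06819153,  0.00404849]), 'ft_force': array([ 0.43362973, -0.07769758,  0.18522198]), 'gripper_width': 0.08558809543817719} 0.011
scene [[566.9670192252069, 0.0, 314.3486263189058], [0.0, 566.9670192252069, 247.70530490913737], [0.0, 0.0, 1.0]] [[-0.8771, 0.48, -0.0195], [0.3596, 0.6291, -0.6892], [-0.3185, -0.6115, -0.7243]] [0.523, -0.0913, 1.4571]
top [[566.5398815126093, 0.0, 320.02247492798], [0.0, 566.5398815126093, 236.98213238561485], [0.0, 0.0, 1.0]] [[0.0141, -0.9999, 0.0048], [-0.997, -0.0144, -0.0756], [0.0756, -0.0037, -0.9971]] [-0.0594, 0.5516, 1.4688]
```

View pics/top0.png

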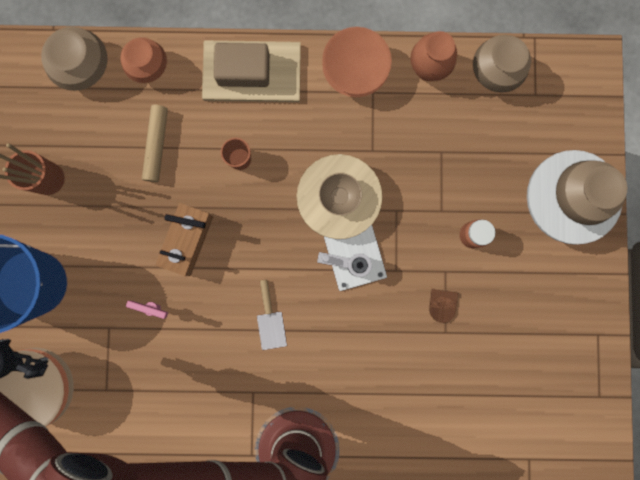

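View pics/scene0.png

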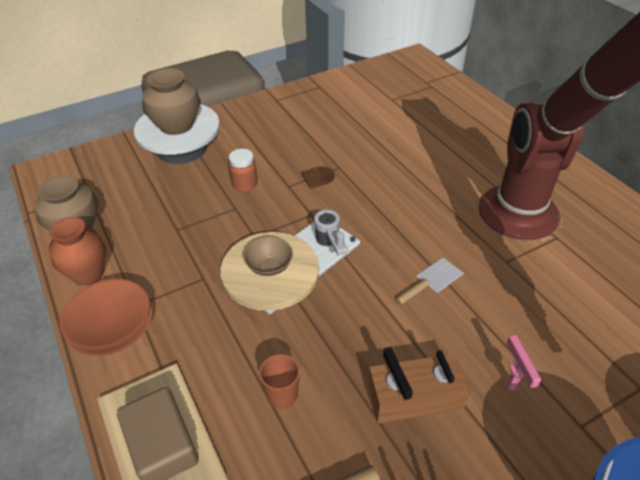

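The top view shows the big black T-bar in the block at (185,221) and the small one at (172,256). The pink look-alike lies at (147,310). The pivot is at (360,265), the finger points left with its knob near (325,258), the bat is at (340,196) and the jar at (480,233).
Candidates for the key: large black (185,221), small black (172,256), pink (147,310). I choose the large black one and will check it in a close crop.

```bash
cat > h.py <<'E'
import numpy as np,cv2
from station import env,cams
def ray(c,uv,z):
    d=c['R'].T@np.linalg.inv(c['K'])@np.array([uv[0],uv[1],1.]); o=-c['R'].T@c['t']
    return o+d*(z-o[2])/d[2]
def proj(c,X):
    p=c['K']@(c['R']@np.array(X)+c['t']);return p[:2]/p[2]
E
python3 - <<'E'
from h import *
c=cams.read_camera('top');d=cams.read_camera('scene');im=c['img'];di=d['img']
def comps(im,box,thr,amin):
    x0,y0,x1,y1=box;m=(im[y0:y1,x0:x1].max(2)<thr).astype(np.uint8)
    out=[]
    for k in cv2.findContours(m,cv2.RETR_EXTERNAL,cv2.CHAIN_APPROX_NONE)[0]:
        if cv2.contourArea(k)>amin: out.append(cv2.minAreaRect(k+np.array([x0,y0])))
    return out
for r in comps(im,(155,200,215,275),50,8):
    b=cv2.boxPoints(r);print('top blk',r,[ray(c,p,.116)[:2].round(4).tolist() for p in b],ray(c,r[0],.116).round(4))
for r in comps(di,(370,335,470,420),50,8): print('scn blk',r,ray(d,r[0],.116).round(4))
for r in comps(im,(335,250,385,285),80,4): print('top screw',r,ray(c,r[0],.08).round(4))
hsv=cv2.cvtColor(im,cv2.COLOR_BGR2HSV)
print('bat px hsv',hsv[195,305],hsv[225,340],'plate',hsv[245,350],'wood',hsv[290,420],'block',hsv[240,190])
a=cv2.resize(im[195:325,125:235],None,fx=3.6,fy=4,interpolation=2)
a=cv2.resize(im[195:285,150:220],(400,514),interpolation=2);b=cv2.resize(im[220:300,310:392],(400,390),interpolation=2)
b=cv2.copyMakeBorder(b,0,124,0,0,0);cv2.imwrite('pics/crop1.png',np.hstack([a,b]))
a=cv2.resize(di[335:425,365:475],(400,327),interpolation=2);b=cv2.resize(di[200:270,290:370],(374,327),interpolation=2)
cv2.imwrite('pics/crop2.png',np.hstack([a,b]))
E
```

```text
top blk ((172.4622802734375, 255.13206481933594), (24.312816619873047, 2.74721097946167), 15.945395469665527) [[0.4998, 0.3398], [0.5064, 0.3381], [0.4908, 0.2803], [0.4843, 0.282]] [0.4953 0.31   0.116 ]
top blk ((185.1529083251953, 220.811767578125), (40.999847412109375, 5.423260688781738), 12.52880859375) [[0.584, 0.3325], [0.5972, 0.3301], [0.5766, 0.2308], [0.5635, 0.2333]] [0.5803 0.2817 0.116 ]
scn blk ((444.5102844238281, 366.22259521484375), (33.1042366027832, 6.372565269470215), 65.55604553222656) [0.5039 0.3217 0.116 ]
scn blk ((396.9353332519531, 372.8041076660156), (54.125186920166016, 10.416029930114746), 64.1336441040039) [0.5856 0.2911 0.116 ]
top screw ((359.5, 264.5), (7.0, 7.0), 90.0) [ 0.4799 -0.1517  0.08  ]
bat px hsv [ 19  66 200] [ 20  63 206] plate [ 30   3 204] wood [ 14 114 141] block [ 13 125 151]
```

View pics/crop1.png

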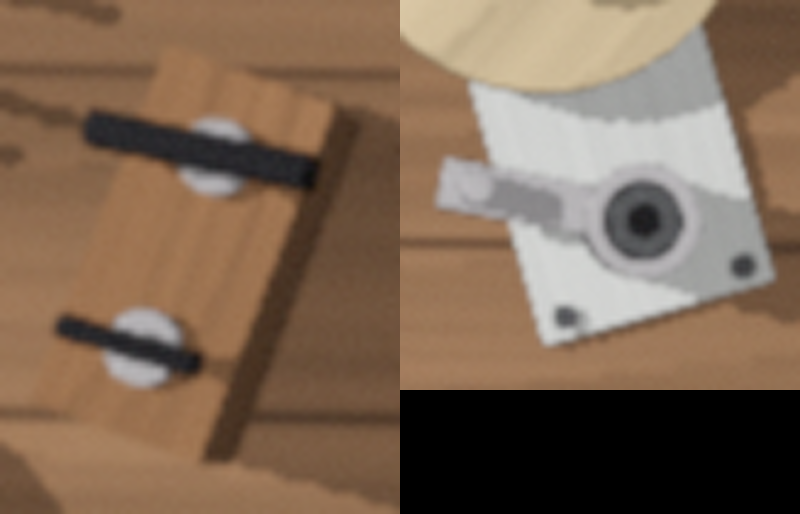

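View pics/crop2.png

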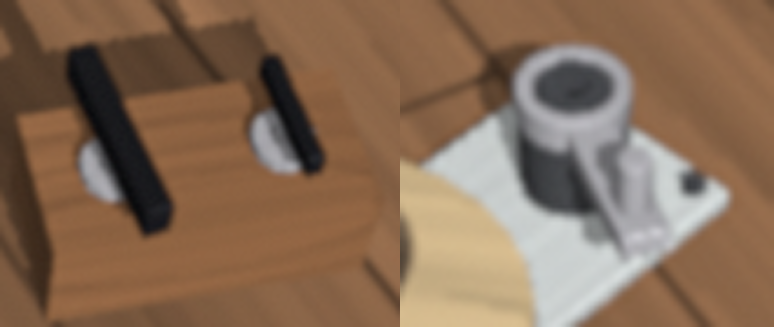

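The crops confirm the thick black bar at (185,221) in the top view as the larger key, with the slim bar at (172,255) as the smaller. The knob top is at about (325,258) in the top view and (341,234) in the scene view. The screw is at (359.5,264.5).

```bash
cat >> h.py <<'E'
def tri(c,p,d,q):
    A=[];b=[]
    for k,u in((c,p),(d,q)):
        r=np.linalg.inv(k['K'])@np.array([u[0],u[1],1.]);P=k['R'].T@r;o=-k['R'].T@k['t'];P/=np.linalg.norm(P)
        M=np.eye(3)-np.outer(P,P);A.append(M);b.append(M@o)
    return np.linalg.lstsq(np.vstack(A),np.hstack(b),rcond=None)[0]
def yaw(v): return np.degrees(np.arctan2(v[1],v[0]))
E
python3 - <<'E'
from h import *
c=cams.read_camera('top');d=cams.read_camera('scene')
print('campos',-c['R'].T@c['t'],-d['R'].T@d['t'])
def big(k,lo,hi,box):
    x0,y0,x1,y1=box;h=cv2.cvtColor(k['img'],cv2.COLOR_BGR2HSV)[y0:y1,x0:x1]
    m=cv2.inRange(h,lo,hi);cs=cv2.findContours(m,cv2.RETR_EXTERNAL,cv2.CHAIN_APPROX_NONE)[0]
    q=max(cs,key=cv2.contourArea)+np.array([x0,y0]);return q
q=big(c,(16,40,150),(25,110,255),(290,150,390,240));hull=cv2.convexHull(q)
W=np.array([ray(c,p[0],.058)[:2] for p in hull]);A=np.c_[2*W,np.ones(len(W))];s=np.linalg.lstsq(A,(W**2).sum(1),rcond=None)[0]
bat=s[:2];print('bat',bat,'r',np.sqrt(s[2]+bat@bat))
def dark(k,box,t):
    x0,y0,x1,y1=box;m=(k['img'][y0:y1,x0:x1].max(2)<t).astype(np.uint8)
    q=max(cv2.findContours(m,cv2.RETR_EXTERNAL,cv2.CHAIN_APPROX_NONE)[0],key=cv2.contourArea)+np.array([x0,y0]);return cv2.fitEllipse(cv2.convexHull(q))
for t in(60,80,100,120):
  for k,b in((c,(345,250,375,280)),(d,(313,209,341,229))):
    e=dark(k,b,t);print(t,np.round(e[0]+e[1],1),ray(k,e[0],.08).round(4))
P=ray(c,(359.5,264.5),.08);v=bat-P[:2];print('fix yaw',yaw(v),'dist',np.linalg.norm(v))
K=ray(c,(324.8,258.4),.11);K2=ray(d,(340.7,233.8),.11);print('knob',K,K2,'r',np.linalg.norm(K-P),'yaw',yaw(K-P),tri(c,(324.8,258.4),d,(340.7,233.8)))
# block corners/key: bar center two views
print('key tri',tri(c,(185.15,220.8),d,(396.9,372.8)))
for n,k,b in(('c',c,(155,200,215,275)),('d',d,(370,335,470,420))):
    x0,y0,x1,y1=b;h=cv2.cvtColor(k['img'],cv2.COLOR_BGR2HSV)[y0:y1,x0:x1];m=cv2.inRange(h,(0,0,120),(180,50,255))
    for q in cv2.findContours(m,cv2.RETR_EXTERNAL,cv2.CHAIN_APPROX_NONE)[0]:
        if cv2.contourArea(q)>6: r=cv2.boundingRect(q);print(n,'collar piece',r[0]+x0,r[1]+y0,r[2:],[ray(k,(r[0]+x0+r[2]/2-.5,r[1]+y0+r[3]/2-.5),.078).round(4)])
E
```

```text
campos [ 0.43969239 -0.04603528  1.50653962] [0.95566755 0.69729906 1.00270424]
bat [ 0.65658452 -0.09831807] r 0.11041363034995638
60 [359.6 264.7   5.7   6.2] [ 0.4793 -0.1519  0.08  ]Traceback (most recent call last):
  File "<stdin>", line 16, in <module>
  File "<stdin>", line 13, in dark
cv2.error: OpenCV(4.12.0) /io/opencv/modules/imgproc/src/shapedescr.cpp:361: error: (-201:Incorrect size of input array) There should be at least 5 points to fit the ellipse in function 'fitEllipseNoDirect'
```

```bash
python3 - <<'E'
from h import *
c=cams.read_camera('top');d=cams.read_camera('scene');bat=np.array([.65658,-.09832])
def dark(k,box,t):
    x0,y0,x1,y1=box;m=(k['img'][y0:y1,x0:x1].max(2)<t).astype(np.uint8)
    q=max(cv2.findContours(m,cv2.RETR_EXTERNAL,cv2.CHAIN_APPROX_NONE)[0],key=cv2.contourArea)+np.array([x0,y0]);return cv2.minAreaRect(q) if len(q)<6 else cv2.fitEllipse(cv2.convexHull(q))
for t in(60,80,100,120,135):
  for k,b in((c,(345,250,375,280)),(d,(313,209,341,229))):
   try: e=dark(k,b,t);print(t,np.round(e[0]+e[1],1),ray(k,e[0],.08).round(4))
   except Exception: print(t,'none')
P=ray(c,(359.5,264.5),.08);v=bat-P[:2];print('fix yaw',yaw(v),'dist',np.linalg.norm(v))
K=ray(c,(324.8,258.4),.11);K2=ray(d,(340.7,233.8),.11);print('knob',K,K2,'r',np.linalg.norm((K-P)[:2]),'yaw',yaw(K-P),tri(c,(324.8,258.4),d,(340.7,233.8)))
print('key tri',tri(c,(185.15,220.8),d,(396.9,372.8)))
for n,k,b in(('c',c,(155,200,215,275)),('d',d,(370,335,470,420))):
    x0,y0,x1,y1=b;h=cv2.cvtColor(k['img'],cv2.COLOR_BGR2HSV)[y0:y1,x0:x1];m=cv2.inRange(h,(0,0,120),(180,50,255))
    for q in cv2.findContours(m,cv2.RETR_EXTERNAL,cv2.CHAIN_APPROX_NONE)[0]:
        if cv2.contourArea(q)>6: r=cv2.boundingRect(q);print(n,'collar piece',r[0]+x0,r[1]+y0,r[2:],[ray(k,(r[0]+x0+r[2]/2-.5,r[1]+y0+r[3]/2-.5),.078).round(4)])
E
```

```text
60 [359.4 264.9   5.9   6.5] [ 0.4789 -0.1513  0.08  ]
60 [327. 220.   0.   0.] [ 0.4808 -0.1458  0.08  ]
80 [359.7 264.9   7.5   8. ] [ 0.4789 -0.1522  0.08  ]
80 [326.6 218.3   8.6  13.8] [ 0.4789 -0.1513  0.08  ]
100 [359.3 264.8  14.7  15.2] [ 0.479  -0.1511  0.08  ]
100 [326.5 218.3   9.5  15.7] [ 0.4789 -0.1515  0.08  ]
120 [359.3 264.8  15.4  15.7] [ 0.4792 -0.1512  0.08  ]
120 [326.6 218.2  10.6  17.1] [ 0.4786 -0.1518  0.08  ]
135 [359.3 264.8  15.9  16.2] [ 0.4791 -0.1512  0.08  ]
135 [326.7 218.3  11.2  17.6] [ 0.4784 -0.1513  0.08  ]
fix yaw 16.79726774741784 dist 0.18456782656855297
knob [ 0.49285213 -0.06374198  0.11      ] [ 0.4917146  -0.06464024  0.11      ] r 0.08886641370634989 yaw 81.61096601615642 [ 0.49261172 -0.06359988  0.11137358]
key tri [0.58105081 0.28501948 0.10360399]
c collar piece 168 256 (11, 7) [array([0.4871, 0.3181, 0.078 ])]
c collar piece 170 249 (12, 6) [array([0.5061, 0.3124, 0.078 ])]
c collar piece 182 225 (10, 4) [array([0.5698, 0.2867, 0.078 ])]
c collar piece 184 216 (9, 3) [array([0.594 , 0.2837, 0.078 ])]
d collar piece 387 375 (10, 16) [array([0.5899, 0.2856, 0.078 ])]
d collar piece 434 367 (13, 16) [array([0.5026, 0.3156, 0.078 ])]
```

```bash
cat >> h.py <<'E'
from scipy.spatial.transform import Rotation as Ro
def plan(*tg,base=None):
    """targets (x,y,z,tool-x yaw deg) -> normalised rows from the present pose (or base pose)"""
    s=env.get_state()
    if base is None: p,R=s['eef_pos'],Ro.from_rotvec(s['ee_rot'])
    else: p,R=np.array(base[:3]),Ro.from_euler('zx',[base[3],180],degrees=True)
    print('t',round(s['time'],2),'pos',np.round(p,4),'yaw',round(yaw(R.as_matrix()[:,0]),2),'tilt',np.round(R.as_matrix()[:2,2],4),'F',np.round(s['ft_force'],1),'M',np.round(s['moment'],2),'w',round(s['gripper_width'],4),'q7',round(s['qpos'][6],2))
    for t in tg:
        G=Ro.from_euler('zx',[t[3],180],degrees=True)
        o=R.inv().apply(np.array(t[:3])-p)/.2; r=(R.inv()*G).as_rotvec()/(2*np.pi)
        print(t,np.round(o,4).tolist(),np.round(r,4).tolist())
E
python3 - <<'E'
from h import *
plan((.35,.40,.22,120),(.42,.20,.2,100),(.492,-.0645,.2,81.6))
E
```

```text
t 0.4 pos [0.272  0.5902 0.2422] yaw 155.26 tilt [-0.0002 -0.0003] F [0.1 0.2 0.2] M [ 0.05  0.01 -0.01] w 0.0855 q7 -0.04
(0.35, 0.4, 0.22, 120) [-0.7525, -0.7006, 0.111] [-0.0, -0.0, -0.2354]
(0.42, 0.2, 0.2, 100) [-1.4888, -1.4623, 0.2112] [-0.0, -0.0001, -0.2909]
(0.492, -0.0645, 0.2, 81.6) [-2.3692, -2.5128, 0.2116] [-0.0, -0.0001, -0.3421]
```

```bash
sed -i "s/'zx'/'ZX'/g" h.py; python3 - <<'E'
from h import *
plan((.35,.40,.22,140))
E
```

```text
t 0.4 pos [0.272  0.5902 0.2422] yaw 155.26 tilt [-0.0002 -0.0003] F [0.1 0.2 0.2] M [ 0.05  0.01 -0.01] w 0.0855 q7 -0.04
(0.35, 0.4, 0.22, 140) [-0.7525, -0.7006, 0.111] [-0.0001, 0.0, 0.0424]
```

Emit:
{"method": "send_rows", "body": {"series": [{"offset":[-0.95,-0.9,0.1],"rotation":[0,0,0]},{"offset":[-0.95,-0.9,0.1],"rotation":[0,0,0]},{"offset":[-0.95,-0.9,0.1],"rotation":[0,0,0]},{"offset":[-0.95,-0.9,0.1],"rotation":[0,0,0]},{"offset":[-0.95,-0.9,0.1],"rotation":[0,0,0]},{"offset":[-0.95,-0.9,0.1],"rotation":[0,0,0]}], "grip": 0.7}}

```text
time: 1.0
eef_pos: [0.3722, 0.3404, 0.2222]
ee_rot: [0.688, 3.063, -0.007]
ft_force: [0.9, -0.0, 0.3]
gripper_width: 0.0597
gripper_force: 0.0
```

```bash
python3 - <<'E'
from h import *
plan((.43,.15,.2,115),(.492,-.0645,.2,81.6))
E
```

```text
t 1.0 pos [0.3722 0.3404 0.2222] yaw 154.7 tilt [ 0.0009 -0.0049] F [ 0.9 -0.   0.3] M [-0.03 -0.02 -0.05] w 0.0597 q7 0.34
(0.43, 0.15, 0.2, 115) [-0.6679, -0.7364, 0.1159] [-0.0005, 0.0007, 0.1103]
(0.492, -0.0645, 0.2, 81.6) [-1.4066, -1.5735, 0.1215] [-0.0003, 0.0008, 0.203]
```

Emit:
{"method": "send_rows", "body": {"series": [{"offset":[-0.15,-0.17,0.0],"rotation":[0,0,0.022]},{"offset":[-0.3,-0.34,0.05],"rotation":[0,0,0.045]},{"offset":[-0.5,-0.55,0.1],"rotation":[0,0,0.068]},{"offset":[-0.7,-0.78,0.11],"rotation":[0,0,0.09]},{"offset":[-0.85,-0.95,0.11],"rotation":[0,0,0.11]},{"offset":[-0.9,-1,0.11],"rotation":[0,0,0.135]},{"offset":[-0.9,-1,0.11],"rotation":[0,0,0.158]},{"offset":[-0.9,-1,0.11],"rotation":[0,0,0.18]},{"offset":[-0.9,-1,0.11],"rotation":[0,0,0.203]},{"offset":[-0.9,-1,0.11],"rotation":[0,0,0.203]}]}}

```text
time: 2.0
eef_pos: [0.4493, 0.091, 0.2004]
ee_rot: [2.366, 2.066, 0.001]
ft_force: [-0.7, 0.9, -0.2]
gripper_width: 0.0601
gripper_force: 0.0
```

```bash
python3 - <<'E'
from h import *
plan((.492,-.0645,.2,81.6),(.492,-.0645,.094,81.6))
E
```

```text
t 2.0 pos [0.4493 0.091  0.2004] yaw 82.25 tilt [0.0005 0.    ] F [-0.7  0.9 -0.2] M [-0.03 -0.02 -0.01] w 0.0601 q7 -0.16
(0.492, -0.0645, 0.2, 81.6) [-0.7418, 0.3166, 0.0021] [0.0001, -0.0, 0.0018]
(0.492, -0.0645, 0.094, 81.6) [-0.7418, 0.3164, 0.5321] [0.0001, -0.0, 0.0018]
```

Emit:
{"method": "send_rows", "body": {"series": [{"offset":[-0.25,0.1,0],"rotation":[0,0,0.002]},{"offset":[-0.5,0.21,0],"rotation":[0,0,0.002]},{"offset":[-0.742,0.316,0],"rotation":[0,0,0.002]},{"offset":[-0.742,0.316,0.15],"rotation":[0,0,0.002]},{"offset":[-0.742,0.316,0.3],"rotation":[0,0,0.002]},{"offset":[-0.742,0.316,0.45],"rotation":[0,0,0.002]},{"offset":[-0.742,0.316,0.53],"rotation":[0,0,0.002]},{"offset":[-0.742,0.316,0.53],"rotation":[0,0,0.002]}]}}

```text
time: 2.8
eef_pos: [0.4902, -0.0646, 0.0923]
ee_rot: [-2.374, -2.051, 0.005]
ft_force: [-0.6, -0.2, 0.0]
gripper_width: 0.0596
gripper_force: 0.0
```

Emit:
{"method": "send_rows", "body": {"series": [{"offset":[0,0,0],"rotation":[0,0,0]},{"offset":[0,0,0],"rotation":[0,0,0]},{"offset":[0,0,0],"rotation":[0,0,0]},{"offset":[0,0,0],"rotation":[0,0,0]},{"offset":[0,0,0],"rotation":[0,0,0]}], "grip": 0.24, "newtons": 20}}

```text
time: 3.3
eef_pos: [0.4925, -0.0653, 0.0951]
ee_rot: [2.379, 2.049, 0.003]
ft_force: [2.2, 0.0, 0.9]
gripper_width: 0.0206
gripper_force: 0.6
```

```bash
python3 - <<'E'
from h import *
P=np.array([.479,-.1514])
T=[]
for a in np.linspace(81.6,16.6,9)[1:]:
    r=np.radians(a);T.append((*(P+.088*np.array([np.cos(r),np.sin(r)])),.094,a))
plan(*T,(*(P+.088*np.array([np.cos(np.radians(14)),np.sin(np.radians(14))])),.094,14))
E
```

```text
t 3.3 pos [ 0.4925 -0.0653  0.0951] yaw 81.49 tilt [ 0.0028 -0.0004] F [2.2 0.  0.9] M [ 0.06 -0.21 -0.06] w 0.0206 q7 0.27
(np.float64(0.5040301639884608), np.float64(-0.06703477676962648), 0.094, np.float64(73.475)) [-0.0001, 0.0582, 0.0057] [0.0004, -0.0, 0.0223]
(np.float64(0.5157025200819878), np.float64(-0.07141922093633198), 0.094, np.float64(65.35)) [-0.0131, 0.1192, 0.0059] [0.0004, -0.0001, 0.0448]
(np.float64(0.5266380425274377), np.float64(-0.07740934583236858), 0.094, np.float64(57.224999999999994)) [-0.0347, 0.1777, 0.006] [0.0004, -0.0001, 0.0674]
(np.float64(0.5366171916071258), np.float64(-0.08488489471324774), 0.094, np.float64(49.099999999999994)) [-0.0642, 0.2326, 0.0062] [0.0004, -0.0001, 0.09]
(np.float64(0.5454396275949337), np.float64(-0.09369578971126521), 0.094, np.float64(40.974999999999994)) [-0.1013, 0.2827, 0.0063] [0.0004, -0.0002, 0.1125]
(np.float64(0.5529282327431069), np.float64(-0.10366514477364557), 0.094, np.float64(32.849999999999994)) [-0.145, 0.3271, 0.0064] [0.0004, -0.0002, 0.1351]
(np.float64(0.5589326670685051), np.float64(-0.11459281679732175), 0.094, np.float64(24.724999999999994)) [-0.1946, 0.3649, 0.0066] [0.0004, -0.0002, 0.1577]
(np.float64(0.5633323865529317), np.float64(-0.12625942366836235), 0.094, np.float64(16.6)) [-0.2491, 0.3953, 0.0066] [0.0004, -0.0003, 0.1802]
(np.float64(0.5643860239122876), np.float64(-0.13011087318722925), 0.094, 14) [-0.2673, 0.4034, 0.0067] [0.0004, -0.0003, 0.1875]
```

Emit:
{"method": "send_rows", "body": {"series": [{"offset":[0,0.029,0.003],"rotation":[0,0,0.011]},{"offset":[0,0.058,0.005],"rotation":[0,0,0.022]},{"offset":[-0.006,0.089,0.005],"rotation":[0,0,0.0335]},{"offset":[-0.013,0.119,0.005],"rotation":[0,0,0.045]},{"offset":[-0.035,0.178,0.005],"rotation":[0,0,0.0675]},{"offset":[-0.064,0.233,0.005],"rotation":[0,0,0.09]},{"offset":[-0.101,0.283,0.005],"rotation":[0,0,0.1125]},{"offset":[-0.145,0.327,0.005],"rotation":[0,0,0.135]},{"offset":[-0.195,0.365,0.005],"rotation":[0,0,0.158]},{"offset":[-0.249,0.395,0.005],"rotation":[0,0,0.18]},{"offset":[-0.26,0.4,0.005],"rotation":[0,0,0.185]},{"offset":[-0.26,0.4,0.005],"rotation":[0,0,0.185]}]}}

```text
time: 4.5
eef_pos: [0.5627, -0.1285, 0.0932]
ee_rot: [3.114, 0.41, -0.001]
ft_force: [0.0, -0.7, 0.7]
gripper_width: 0.0205
gripper_force: 0.0
```

```bash
python3 - <<'E'
from h import *
plan()
c=cams.read_camera('top');d=cams.read_camera('scene')
a=cv2.resize(c['img'][170:290,300:400],(400,480),interpolation=2);b=cv2.resize(d['img'][190:280,280:355],(400,480),interpolation=2)
cv2.imwrite('pics/k1.png',np.hstack([a,b]))
E
```

```text
t 4.5 pos [ 0.5627 -0.1285  0.0932] yaw 14.99 tilt [-0.0006 -0.0004] F [ 0.  -0.7  0.7] M [-0.04 -0.   -0.04] w 0.0205 q7 -0.54
```

View pics/k1.png

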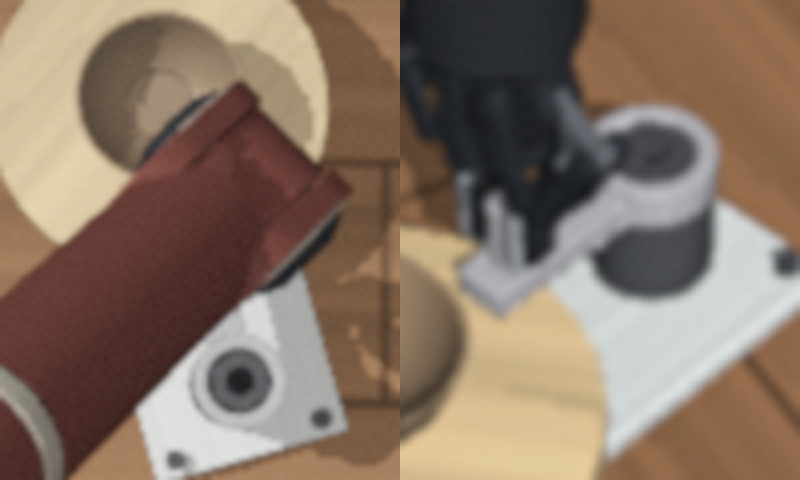

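The crop shows the finger now over the bat's rim, aimed at the dish, with the knob between the fingers. Next I open, rise and go to the key.

Emit:
{"method": "send_rows", "body": {"series": [{"offset":[0,0,0],"rotation":[0,0,0]},{"offset":[0,0,0],"rotation":[0,0,0]},{"offset":[0,0,-0.2],"rotation":[0,0,0]},{"offset":[0,0,-0.4],"rotation":[0,0,0]},{"offset":[0,0,-0.65],"rotation":[0,0,0]},{"offset":[0,-0.25,-0.65],"rotation":[0,0,-0.022]},{"offset":[0,-0.5,-0.65],"rotation":[0,0,-0.045]},{"offset":[0,-0.75,-0.65],"rotation":[0,0,-0.068]},{"offset":[0,-1,-0.65],"rotation":[0,0,-0.09]},{"offset":[0,-1,-0.65],"rotation":[0,0,-0.113]},{"offset":[0,-1,-0.65],"rotation":[0,0,-0.135]},{"offset":[0,-1,-0.65],"rotation":[0,0,-0.158]}], "grip": 0.6}}

```text
time: 5.8
eef_pos: [0.5111, 0.0653, 0.2235]
ee_rot: [2.538, 1.851, -0.0]
ft_force: [-0.3, -0.5, -0.5]
gripper_width: 0.0513
gripper_force: 0.0
```

```bash
python3 - <<'E'
from h import *
plan((.581,.285,.2,78.3))
E
```

```text
t 5.8 pos [0.5111 0.0653 0.2235] yaw 72.19 tilt [ 0.0001 -0.0002] F [-0.3 -0.5 -0.5] M [-0.01 -0.01  0.02] w 0.0513 q7 -0.18
(0.581, 0.285, 0.2, 78.3) [1.1527, -0.0034, 0.1171] [0.0, 0.0, -0.017]
```

Emit:
{"method": "send_rows", "body": {"series": [{"offset":[0.25,0,0],"rotation":[0,0,-0.017]},{"offset":[0.5,0,0.06],"rotation":[0,0,-0.017]},{"offset":[0.75,0,0.12],"rotation":[0,0,-0.017]},{"offset":[1,0,0.12],"rotation":[0,0,-0.017]},{"offset":[1,0,0.12],"rotation":[0,0,-0.017]},{"offset":[1,0,0.12],"rotation":[0,0,-0.017]}]}}

```text
time: 6.4
eef_pos: [0.5737, 0.2565, 0.1985]
ee_rot: [-2.44, -1.979, 0.002]
ft_force: [-0.0, -0.9, 0.3]
gripper_width: 0.051
gripper_force: 0.0
```

```bash
python3 - <<'E'
from h import *
plan((.581,.285,.2,78.3),(.581,.285,.096,78.3))
E
```

```text
t 6.4 pos [0.5737 0.2565 0.1985] yaw 78.1 tilt [-0.0009 -0.0005] F [-0.  -0.9  0.3] M [-0.04 -0.01 -0.05] w 0.051 q7 -0.38
(0.581, 0.285, 0.2, 78.3) [0.1471, 0.0063, -0.0076] [-0.0001, 0.0001, -0.0006]
(0.581, 0.285, 0.096, 78.3) [0.1474, 0.0067, 0.5124] [-0.0001, 0.0001, -0.0006]
```

Emit:
{"method": "send_rows", "body": {"series": [{"offset":[0.147,0.006,0],"rotation":[0,0,0]},{"offset":[0.147,0.006,0.15],"rotation":[0,0,0]},{"offset":[0.147,0.006,0.3],"rotation":[0,0,0]},{"offset":[0.147,0.006,0.42],"rotation":[0,0,0]},{"offset":[0.147,0.006,0.505],"rotation":[0,0,0]},{"offset":[0.147,0.006,0.505],"rotation":[0,0,0]}]}}

```text
time: 7.0
eef_pos: [0.5798, 0.28, 0.0961]
ee_rot: [-2.446, -1.97, 0.01]
ft_force: [-0.8, 0.1, 0.0]
gripper_width: 0.0514
gripper_force: 0.0
```

Emit:
{"method": "send_rows", "body": {"series": [{"offset":[0,0,0],"rotation":[0,0,0]},{"offset":[0,0,0],"rotation":[0,0,0]},{"offset":[0,0,0],"rotation":[0,0,0]},{"offset":[0,0,0],"rotation":[0,0,0]},{"offset":[0,0,0],"rotation":[0,0,0]},{"offset":[0,0,0],"rotation":[0,0,0]},{"offset":[0,0,0],"rotation":[0,0,0]}], "grip": 0, "newtons": 90}}

```text
time: 7.7
eef_pos: [0.5819, 0.2832, 0.1001]
ee_rot: [2.444, 1.974, 0.002]
ft_force: [-2.0, -0.9, 6.7]
gripper_width: 0.0146
gripper_force: 88.7
```

```bash
python3 - <<'E'
from h import *
plan()
E
```

```text
t 7.7 pos [0.5819 0.2832 0.1001] yaw 77.87 tilt [0.0011 0.0008] F [-2.  -0.9  6.7] M [-0.17  0.53 -0.02] w 0.0146 q7 -0.37
```

Emit:
{"method": "send_rows", "body": {"series": [{"offset":[0,0,-0.1],"rotation":[0,0,0]},{"offset":[0,0,-0.25],"rotation":[0,0,0]},{"offset":[0,0,-0.4],"rotation":[0,0,0]},{"offset":[0,0,-0.55],"rotation":[0,0,0]},{"offset":[0,0,-0.7],"rotation":[0,0,0]},{"offset":[0,0,-0.75],"rotation":[0,0,0]},{"offset":[0,0,-0.75],"rotation":[0,0,0]},{"offset":[0,0,-0.75],"rotation":[0,0,0]}]}}

```text
time: 8.5
eef_pos: [0.5804, 0.2829, 0.2463]
ee_rot: [-2.443, -1.973, 0.005]
ft_force: [-0.9, 0.2, -3.5]
gripper_width: 0.0144
gripper_force: 88.4
```

```bash
python3 - <<'E'
from h import *
plan((.53,.08,.25,90))
s=env.get_state();p=s['eef_pos']
d=cams.read_camera('scene');u=proj(d,p-[0,0,.05]).astype(int);print(u)
for z in(.0,.01,-.0221,-.0921):print(z,proj(d,p+[0,0,z]).round(1))
print(proj(d,[.5819,.2832,.07]).round(1))
x0=max(u[0]-75,0);y0=max(u[1]-75,0);cv2.imwrite('pics/k2.png',cv2.resize(d['img'][y0:y0+150,x0:x0+150],(600,600),interpolation=2));print(x0,y0)
E
```

```text
t 8.5 pos [0.5804 0.2829 0.2463] yaw 77.86 tilt [-0.0034 -0.0012] F [-0.9  0.2 -3.5] M [ 0.04  0.09 -0.02] w 0.0144 q7 -0.44
(0.53, 0.08, 0.25, 90) [-1.0451, -0.0331, -0.0162] [-0.0005, 0.0002, -0.0337]
[400 342]
0.0 [403.6 325.1]
0.01 [404.2 321.4]
-0.0221 [402.3 333. ]
-0.0921 [398.6 356.3]
[394.  381.8]
325 267
```

View pics/k2.png

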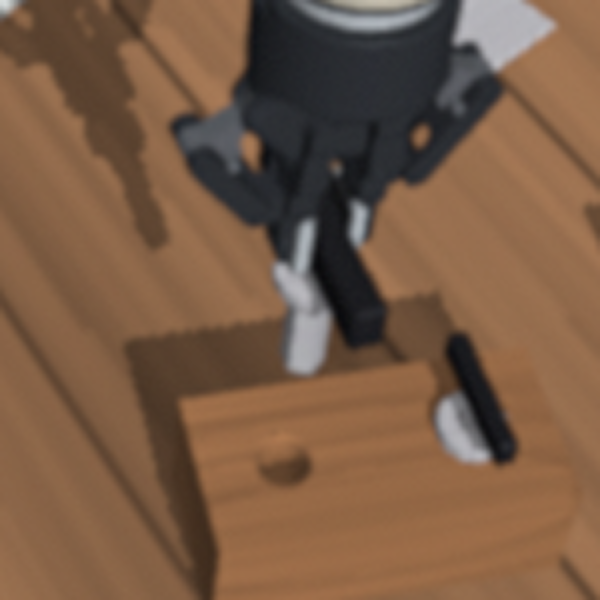

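```bash
python3 - <<'E'
from h import *
p=env.get_state()['eef_pos'];d=cams.read_camera('scene');im=d['img']
h=cv2.cvtColor(im,cv2.COLOR_BGR2HSV)
for y in range(334,365):
    r=[x for x in range(390,415) if h[y,x,1]<70 and h[y,x,2]>75]
    print(y,r[0] if r else None,r[-1] if r else None,end='; ')
print()
for y in (344,350,356,360): print(y,im[y,390:412].max(1).tolist(),h[y,390:412,1].tolist())
for z in(-.03,-.06,-.0921):print(z,[proj(d,p+[a,b,z]).round(1).tolist() for a,b in((0,0),(.01,0),(0,.01))])
E
```

```text
334 393 402; 335 393 402; 336 393 402; 337 393 403; 338 394 403; 339 394 404; 340 395 404; 341 395 405; 342 396 405; 343 397 406; 344 397 406; 345 397 407; 346 396 407; 347 396 408; 348 396 407; 349 396 407; 350 396 407; 351 395 407; 352 395 407; 353 395 406; 354 395 406; 355 395 406; 356 395 406; 357 396 405; 358 396 405; 359 396 404; 360 397 403; 361 None None; 362 None None; 363 None None; 364 None None; 
344 [150, 148, 147, 147, 148, 141, 120, 100, 115, 140, 150, 155, 149, 132, 123, 121, 106, 75, 37, 15, 15, 18] [124, 122, 121, 123, 124, 118, 85, 20, 7, 7, 7, 7, 7, 8, 8, 8, 7, 10, 14, 51, 34, 14]
350 [98, 99, 99, 99, 96, 91, 87, 105, 142, 170, 177, 177, 176, 174, 169, 164, 144, 114, 91, 73, 45, 20] [122, 124, 124, 124, 112, 70, 15, 10, 9, 8, 7, 9, 7, 7, 8, 8, 7, 42, 106, 126, 113, 38]
356 [95, 96, 97, 97, 95, 93, 99, 137, 168, 178, 178, 177, 174, 171, 164, 144, 114, 95, 91, 91, 90, 90] [123, 122, 121, 124, 115, 69, 10, 9, 8, 7, 7, 7, 7, 9, 8, 9, 47, 110, 129, 123, 125, 122]
360 [93, 93, 94, 94, 95, 96, 100, 111, 121, 126, 132, 136, 130, 118, 107, 104, 109, 113, 118, 121, 122, 123] [121, 123, 122, 122, 123, 122, 102, 67, 46, 34, 27, 24, 33, 63, 102, 127, 129, 129, 128, 131, 132, 133]
-0.03 [[402.0, 335.9], [397.0, 338.4], [405.5, 340.3]]
-0.06 [[400.4, 346.1], [395.5, 348.5], [403.8, 350.4]]
-0.0921 [[398.7, 356.4], [393.9, 358.9], [402.0, 360.7]]
```

Emit:
{"method": "send_rows", "body": {"series": [{"offset":[-0.2,-0.01,-0.02],"rotation":[0,0,-0.015]},{"offset":[-0.4,-0.02,-0.02],"rotation":[0,0,-0.03]},{"offset":[-0.6,-0.03,-0.02],"rotation":[0,0,-0.045]},{"offset":[-0.8,-0.04,-0.02],"rotation":[0,0,-0.06]},{"offset":[-1,-0.05,-0.02],"rotation":[0,0,-0.075]},{"offset":[-1,-0.05,-0.02],"rotation":[0,0,-0.09]},{"offset":[-1,-0.05,-0.02],"rotation":[0,0,-0.103]}]}}

```text
time: 9.3
eef_pos: [0.5288, 0.0875, 0.2513]
ee_rot: [-1.689, -2.647, 0.003]
ft_force: [0.6, 1.2, -4.0]
gripper_width: 0.0148
gripper_force: 88.5
```

```bash
python3 - <<'E'
from h import *
plan((.505,-.03,.25,115),(.48,-.1535,.25,115),(.48,-.1535,.19,115))
E
```

```text
t 9.3 pos [0.5288 0.0875 0.2513] yaw 114.9 tilt [-0.0023 -0.0009] F [ 0.6  1.2 -4. ] M [ 0.05 -0.05 -0.03] w 0.0148 q7 0.4
(0.505, -0.03, 0.25, 115) [-0.4826, -0.3552, 0.0072] [-0.0004, -0.0, -0.0003]
(0.48, -0.1535, 0.25, 115) [-0.9901, -0.7286, 0.008] [-0.0004, -0.0, -0.0003]
(0.48, -0.1535, 0.19, 115) [-0.9901, -0.7279, 0.308] [-0.0004, -0.0, -0.0003]
```

Emit:
{"method": "send_rows", "body": {"series": [{"offset":[-0.17,-0.12,0],"rotation":[0,0,0]},{"offset":[-0.34,-0.25,0],"rotation":[0,0,0]},{"offset":[-0.5,-0.37,0],"rotation":[0,0,0]},{"offset":[-0.67,-0.49,0],"rotation":[0,0,0]},{"offset":[-0.84,-0.62,0],"rotation":[0,0,0]},{"offset":[-0.99,-0.728,0],"rotation":[0,0,0]},{"offset":[-0.99,-0.728,0.15],"rotation":[0,0,0]},{"offset":[-0.99,-0.728,0.31],"rotation":[0,0,0]},{"offset":[-0.99,-0.728,0.31],"rotation":[0,0,0]},{"offset":[-0.99,-0.728,0.31],"rotation":[0,0,0]}]}}

```text
time: 10.3
eef_pos: [0.4809, -0.151, 0.1898]
ee_rot: [-1.688, -2.647, 0.002]
ft_force: [-0.7, -0.2, -3.2]
gripper_width: 0.0145
gripper_force: 88.5
```

```bash
python3 - <<'E'
from h import *
plan()
p=env.get_state()['eef_pos'];d=cams.read_camera('scene');im=d['img']
print('tip pred',proj(d,p-[0,0,.0921]).round(1),'socket',proj(d,[.479,-.1514,.08]).round(1))
h=cv2.cvtColor(im,cv2.COLOR_BGR2HSV)
for z in(-.03,-.06,-.0921):print(z,[proj(d,p+[a,b,z]).round(1).tolist() for a,b in((0,0),(.01,0),(0,.01))])
for y in range(190,226,2): print(y,im[y,308:346].max(1).tolist())
cv2.imwrite('pics/s1.png',cv2.resize(im[160:250,280:370],(600,600),interpolation=2))
E
```

```text
t 10.3 pos [ 0.4809 -0.151   0.1898] yaw 114.95 tilt [-0.0022  0.0002] F [-0.7 -0.2 -3.2] M [ 0.02 -0.07  0.07] w 0.0145 q7 0.92
tip pred [325.8 213.2] socket [326.5 218.3]
-0.03 [[325.7, 193.0], [321.8, 194.5], [327.9, 195.6]]
-0.06 [[325.8, 203.0], [322.0, 204.4], [327.9, 205.5]]
-0.0921 [[325.8, 213.2], [322.1, 214.7], [328.0, 215.7]]
190 [90, 89, 89, 87, 86, 83, 84, 84, 85, 85, 94, 119, 149, 157, 144, 126, 126, 144, 160, 164, 145, 115, 94, 72, 49, 34, 26, 23, 24, 24, 26, 24, 25, 24, 27, 27, 28, 42]
192 [92, 89, 90, 89, 88, 87, 86, 83, 84, 82, 88, 116, 156, 175, 177, 170, 163, 165, 171, 175, 175, 174, 170, 153, 131, 102, 84, 72, 57, 39, 27, 24, 22, 24, 27, 28, 26, 56]
194 [94, 92, 91, 90, 90, 90, 92, 93, 88, 82, 82, 93, 118, 147, 165, 173, 174, 177, 179, 181, 183, 182, 183, 180, 163, 141, 132, 133, 130, 123, 112, 94, 75, 57, 41, 46, 75, 109]
196 [93, 93, 94, 92, 91, 96, 114, 128, 126, 116, 104, 100, 109, 128, 143, 153, 166, 178, 184, 187, 186, 178, 165, 153, 141, 137, 138, 141, 142, 142, 143, 142, 140, 135, 129, 129, 136, 142]
198 [96, 94, 93, 94, 95, 107, 127, 139, 141, 140, 140,
[... 1842 characters left out ...]
 77, 82, 120, 163, 176, 163, 127, 83, 71, 74, 76, 76, 73, 72, 71, 70, 70, 65, 64, 73, 76, 76, 84, 116, 154, 172, 167, 156, 146, 143, 140, 137, 137, 136]
220 [93, 95, 97, 95, 90, 88, 112, 151, 173, 170, 144, 97, 73, 73, 75, 76, 74, 69, 63, 58, 62, 69, 73, 75, 74, 77, 96, 132, 166, 176, 163, 147, 143, 146, 144, 142, 139, 136]
222 [92, 92, 94, 97, 106, 112, 119, 139, 161, 172, 168, 150, 127, 105, 90, 80, 75, 74, 73, 76, 77, 78, 78, 86, 103, 124, 152, 171, 178, 172, 150, 136, 141, 147, 145, 145, 144, 141]
224 [95, 103, 111, 121, 142, 160, 167, 166, 163, 162, 167, 172, 172, 168, 160, 151, 143, 135, 132, 134, 139, 146, 151, 158, 169, 175, 178, 178, 170, 154, 134, 130, 139, 146, 146, 146, 146, 145]
```

View pics/s1.png

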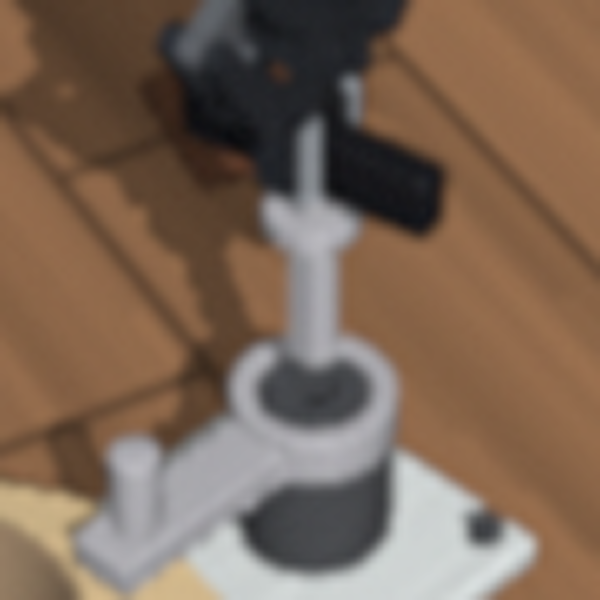

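The crop shows the key upright over the boss with its tip near (327,212). The socket mouth centre is at about (326.5,218), and the finger is still aimed at the bat.

```bash
python3 - <<'E'
from h import *
plan((.4801,-.1537,.19,115),(.4801,-.1537,.166,115))
E
```

```text
t 10.35 pos [ 0.4819 -0.1513  0.1909] yaw 114.97 tilt [ 0.0008 -0.0006] F [ 0.6 -1.  -2.9] M [-0.03 -0.08 -0.04] w 0.0145 q7 0.92
(0.4801, -0.1537, 0.19, 115) [-0.0072, -0.013, 0.0043] [0.0001, 0.0001, -0.0001]
(0.4801, -0.1537, 0.166, 115) [-0.0071, -0.0131, 0.1243] [0.0001, 0.0001, -0.0001]
```

```bash
cat > chain.py <<'E'
import numpy as np
from scipy.spatial.transform import Rotation as Ro
L=[((-.95,-.9,.1),0),((-.9,-1,.11),.203),((-.742,.316,.53),.002),((-.26,.4,.005),.185),((0,-1,-.65),-.158),((1,0,.12),-.017),((.147,.006,.505),0),((0,0,-.75),0),((-1,-.05,-.02),-.103),((-.99,-.728,.31),0)]
def chain(L):
    p=np.array([.272,.59,.242]);R=Ro.from_euler('ZX',[155.28,180],degrees=True)
    for o,a in L:
        p=p+R.apply(np.array(o)*.2);R=R*Ro.from_rotvec([0,0,a*2*np.pi]);x=R.as_matrix()[:,0];yield p,np.degrees(np.arctan2(x[1],x[0]))
if __name__=='__main__':
    for p,y in chain(L): print(p.round(4),round(y,2))
E
python3 chain.py
```

```text
[0.3693 0.347  0.222 ] 155.28
[0.4492 0.0901 0.2   ] 82.2
[ 0.4917 -0.0655  0.094 ] 81.48
[ 0.5631 -0.1288  0.093 ] 14.88
[0.5117 0.0645 0.223 ] 71.76
[0.5743 0.2545 0.199 ] 77.88
[0.5817 0.2829 0.098 ] 77.88
[0.5817 0.2829 0.248 ] 77.88
[0.5299 0.0895 0.252 ] 114.96
[ 0.4814 -0.1514  0.19  ] 114.96
```

Emit:
{"method": "send_rows", "body": {"series": [{"offset":[-0.007,-0.003,0.03],"rotation":[0,0,0]},{"offset":[-0.007,-0.003,0.06],"rotation":[0,0,0]},{"offset":[-0.007,-0.003,0.08],"rotation":[0,0,0]},{"offset":[-0.007,-0.003,0.095],"rotation":[0,0,0]},{"offset":[-0.007,-0.003,0.11],"rotation":[0,0,0]},{"offset":[-0.007,-0.003,0.125],"rotation":[0,0,0]},{"offset":[-0.007,-0.003,0.125],"rotation":[0,0,0]}]}}

```text
time: 11.05
eef_pos: [0.4815, -0.1534, 0.1682]
ee_rot: [1.689, 2.647, 0.002]
ft_force: [-4.5, 0.9, 16.4]
gripper_width: 0.0146
gripper_force: 91.9
```

```bash
python3 - <<'E'
from h import *
plan();cams.read_camera('top');plan()
E
```

```text
t 11.05 pos [ 0.4815 -0.1534  0.1682] yaw 114.91 tilt [0.0016 0.0004] F [-4.5  0.9 16.4] M [ 0.43  1.34 -0.01] w 0.0146 q7 0.94
t 11.1 pos [ 0.4815 -0.1534  0.1682] yaw 114.92 tilt [0.0018 0.0003] F [-5.7  0.8 16.6] M [0.47 1.36 0.02] w 0.0141 q7 0.94
```

Emit:
{"method": "send_rows", "body": {"series": [{"offset":[0.001,-0.003,0],"rotation":[0,0,0]},{"offset":[0.003,-0.006,0],"rotation":[0,0,0]},{"offset":[0.003,-0.006,0],"rotation":[0,0,0]}]}}

```text
time: 11.4
eef_pos: [0.481, -0.1533, 0.1683]
ee_rot: [1.688, 2.646, 0.003]
ft_force: [-3.6, 0.9, 14.6]
gripper_width: 0.0146
gripper_force: 91.5
```

Emit:
{"method": "send_rows", "body": {"series": [{"offset":[0.001,-0.003,0],"rotation":[0,0,0]},{"offset":[0.002,-0.005,0],"rotation":[0,0,0]},{"offset":[0.002,-0.005,0],"rotation":[0,0,0]}]}}

```text
time: 11.7
eef_pos: [0.4807, -0.1532, 0.1683]
ee_rot: [1.687, 2.644, 0.004]
ft_force: [-2.6, 1.6, 12.6]
gripper_width: 0.0145
gripper_force: 91.3
```

Emit:
{"method": "send_rows", "body": {"series": [{"offset":[0,0.001,0.005],"rotation":[0,0,-0.01]},{"offset":[0,0.002,0.01],"rotation":[0,0,-0.02]},{"offset":[0,0.0025,0.01],"rotation":[0,0,-0.03]},{"offset":[0,0.0025,0.01],"rotation":[0,0,-0.03]}]}}

```text
time: 12.1
eef_pos: [0.4798, -0.1532, 0.1646]
ee_rot: [1.431, 2.793, 0.001]
ft_force: [-0.5, -0.1, -4.3]
gripper_width: 0.0143
gripper_force: 88.9
```

Emit:
{"method": "send_rows", "body": {"series": [{"offset":[0,0.001,0],"rotation":[0,0,-0.01]},{"offset":[0,0.002,0],"rotation":[0,0,-0.02]},{"offset":[0,0.0025,0],"rotation":[0,0,-0.03]},{"offset":[0,0.0025,0],"rotation":[0,0,-0.03]}]}}

```text
time: 12.5
eef_pos: [0.4797, -0.1528, 0.1629]
ee_rot: [1.165, 2.917, -0.001]
ft_force: [0.3, -1.6, -2.9]
gripper_width: 0.0147
gripper_force: 88.9
```

```bash
python3 - <<'E'
from h import *
plan()
E
```

```text
t 12.5 pos [ 0.4797 -0.1528  0.1629] yaw 136.47 tilt [-0.     -0.0007] F [ 0.3 -1.6 -2.9] M [-0.42 -0.04 -0.02] w 0.0147 q7 1.23
```

It dropped in, so I press down to the floor.

Emit:
{"method": "send_rows", "body": {"series": [{"offset":[0,-0.0005,0.01],"rotation":[0,0,0.01]},{"offset":[0,-0.001,0.02],"rotation":[0,0,0.014]},{"offset":[0,-0.001,0.03],"rotation":[0,0,0.014]},{"offset":[0,-0.001,0.04],"rotation":[0,0,0.014]},{"offset":[0,-0.001,0.045],"rotation":[0,0,0.014]},{"offset":[0,-0.001,0.05],"rotation":[0,0,0.014]},{"offset":[0,-0.001,0.05],"rotation":[0,0,0.014]}]}}

```text
time: 13.2
eef_pos: [0.4802, -0.1531, 0.1568]
ee_rot: [1.29, 2.862, 0.001]
ft_force: [-5.3, 0.8, 20.5]
gripper_width: 0.0144
gripper_force: 92.7
```

```bash
python3 - <<'E'
from h import *
plan()
E
```

```text
t 13.2 pos [ 0.4802 -0.1531  0.1568] yaw 131.48 tilt [ 0.0027 -0.0002] F [-5.3  0.8 20.5] M [0.16 1.42 0.03] w 0.0144 q7 1.17
```

Seated: TCP is 0.157 against 0.157 expected, with a firm stop. Now I turn clockwise.

Emit:
{"method": "send_rows", "body": {"series": [{"offset":[0,-0.001,0],"rotation":[0,0,0.014]},{"offset":[0,-0.002,0],"rotation":[0,0,0.028]},{"offset":[0.0005,-0.003,0],"rotation":[0,0,0.042]},{"offset":[0.001,-0.004,0],"rotation":[0,0,0.056]},{"offset":[0.001,-0.005,0],"rotation":[0,0,0.07]},{"offset":[0.002,-0.006,0],"rotation":[0,0,0.083]},{"offset":[0.0025,-0.007,0],"rotation":[0,0,0.097]},{"offset":[0.003,-0.008,0],"rotation":[0,0,0.111]},{"offset":[0.004,-0.009,0],"rotation":[0,0,0.125]},{"offset":[0.0045,-0.0095,0],"rotation":[0,0,0.139]}]}}

```text
time: 14.2
eef_pos: [0.4787, -0.1542, 0.1568]
ee_rot: [2.381, 2.045, 0.004]
ft_force: [-4.5, -0.9, 19.6]
gripper_width: 0.0145
gripper_force: 92.3
```

```bash
python3 - <<'E'
from h import *
plan()
E
```

```text
t 14.2 pos [ 0.4787 -0.1542  0.1568] yaw 81.32 tilt [ 0.0044 -0.0008] F [-4.5 -0.9 19.6] M [-0.02  1.25  0.2 ] w 0.0145 q7 0.5
```

Emit:
{"method": "send_rows", "body": {"series": [{"offset":[0,-0.001,0],"rotation":[0,0,0.014]},{"offset":[0,-0.002,0],"rotation":[0,0,0.028]},{"offset":[0.0005,-0.003,0],"rotation":[0,0,0.042]},{"offset":[0.001,-0.004,0],"rotation":[0,0,0.056]}]}}

```text
time: 14.6
eef_pos: [0.4781, -0.1542, 0.1568]
ee_rot: [2.702, 1.596, 0.006]
ft_force: [-4.6, 0.5, 19.2]
gripper_width: 0.0144
gripper_force: 92.3
```

```bash
python3 - <<'E'
from h import *
plan()
E
```

```text
t 14.6 pos [ 0.4781 -0.1542  0.1568] yaw 61.16 tilt [ 0.005  -0.0012] F [-4.6  0.5 19.2] M [-0.09  1.19  0.19] w 0.0144 q7 0.24
```

Emit:
{"method": "send_rows", "body": {"series": [{"offset":[0,-0.001,0],"rotation":[0,0,0.014]},{"offset":[0,-0.002,0],"rotation":[0,0,0.025]},{"offset":[0,-0.002,0],"rotation":[0,0,0.025]}]}}

```text
time: 14.9
eef_pos: [0.4779, -0.1541, 0.1568]
ee_rot: [2.817, 1.383, 0.006]
ft_force: [-3.8, -0.6, 19.7]
gripper_width: 0.0144
gripper_force: 92.5
```

```bash
python3 - <<'E'
from h import *
plan()
E
```

```text
t 14.9 pos [ 0.4779 -0.1541  0.1568] yaw 52.28 tilt [ 0.005  -0.0016] F [-3.8 -0.6 19.7] M [-0.    1.1   0.05] w 0.0144 q7 0.12
```

Emit:
{"method": "send_rows", "body": {"series": [{"offset":[0,-0.001,0],"rotation":[0,0,0.012]},{"offset":[0,-0.002,0],"rotation":[0,0,0.025]}]}}

```text
time: 15.1
eef_pos: [0.4777, -0.154, 0.1568]
ee_rot: [2.918, 1.155, 0.007]
ft_force: [-3.0, -0.6, 19.4]
gripper_width: 0.0148
gripper_force: 92.3
```

```bash
python3 - <<'E'
from h import *
plan()
E
```

```text
t 15.1 pos [ 0.4777 -0.154   0.1568] yaw 43.18 tilt [ 0.0055 -0.0015] F [-3.  -0.6 19.4] M [-0.09  1.09  0.24] w 0.0148 q7 -0.0
```

Emit:
{"method": "send_rows", "body": {"series": [{"offset":[0,-0.001,0],"rotation":[0,0,0.012]},{"offset":[0,-0.002,0],"rotation":[0,0,0.025]}]}}

```text
time: 15.3
eef_pos: [0.4774, -0.1539, 0.1568]
ee_rot: [3.0, 0.922, 0.008]
ft_force: [-3.5, -0.3, 19.8]
gripper_width: 0.0147
gripper_force: 92.3
```

```bash
python3 - <<'E'
from h import *
plan()
E
```

```text
t 15.3 pos [ 0.4774 -0.1539  0.1568] yaw 34.18 tilt [ 0.0056 -0.0019] F [-3.5 -0.3 19.8] M [-0.17  1.09  0.23] w 0.0147 q7 -0.12
```

Emit:
{"method": "send_rows", "body": {"series": [{"offset":[0,-0.001,0],"rotation":[0,0,0.012]},{"offset":[0,-0.002,0],"rotation":[0,0,0.025]},{"offset":[0,-0.002,0],"rotation":[0,0,0.025]}]}}

```text
time: 15.6
eef_pos: [0.4772, -0.1537, 0.1568]
ee_rot: [3.062, 0.688, 0.007]
ft_force: [-3.1, 0.3, 20.3]
gripper_width: 0.0143
gripper_force: 92.4
```

```bash
python3 - <<'E'
from h import *
plan()
E
```

```text
t 15.6 pos [ 0.4772 -0.1537  0.1568] yaw 25.31 tilt [ 0.0053 -0.0025] F [-3.1  0.3 20.3] M [-0.09  1.09  0.15] w 0.0143 q7 -0.24
```

Emit:
{"method": "send_rows", "body": {"series": [{"offset":[0,-0.001,0],"rotation":[0,0,0.012]},{"offset":[0,-0.002,0],"rotation":[0,0,0.025]}]}}

```text
time: 15.8
eef_pos: [0.477, -0.1535, 0.1568]
ee_rot: [3.106, 0.445, 0.008]
ft_force: [-2.8, -0.0, 18.6]
gripper_width: 0.0144
gripper_force: 92.3
```

```bash
python3 - <<'E'
from h import *
plan()
E
```

```text
t 15.8 pos [ 0.477  -0.1535  0.1568] yaw 16.3 tilt [ 0.0054 -0.0028] F [-2.8 -0.  18.6] M [-0.25  1.07  0.48] w 0.0144 q7 -0.36
```

Emit:
{"method": "send_rows", "body": {"series": [{"offset":[0,-0.0005,0],"rotation":[0,0,0.007]},{"offset":[0,-0.001,0],"rotation":[0,0,0.014]},{"offset":[0,-0.001,0],"rotation":[0,0,0.014]}]}}

```text
time: 16.1
eef_pos: [0.477, -0.1534, 0.1568]
ee_rot: [3.123, 0.309, 0.008]
ft_force: [-3.5, -0.4, 19.7]
gripper_width: 0.0147
gripper_force: 92.3
```

```bash
python3 - <<'E'
from h import *
plan()
d=cams.read_camera('scene');im=d['img']
cv2.imwrite('pics/s2.png',cv2.resize(im[150:250,270:370],(600,600),interpolation=2))
E
```

```text
t 16.1 pos [ 0.477  -0.1534  0.1568] yaw 11.32 tilt [ 0.0054 -0.0029] F [-3.5 -0.4 19.7] M [-0.14  1.03  0.25] w 0.0147 q7 -0.43
```

View pics/s2.png

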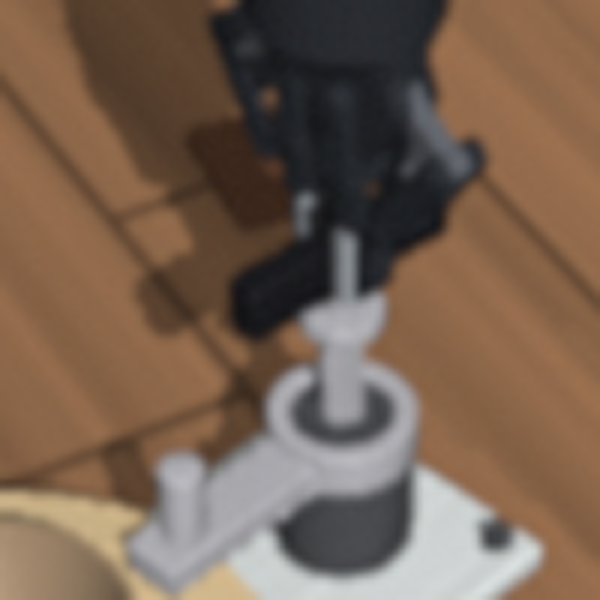

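The crop shows about 15 px between the collar (343,318) and the boss plane (343,410). That is 47 mm of shank, so the key is fully seated. The finger is still aimed at the bat.

Emit:
{"method": "send_rows", "body": {"series": [{"offset":[0,-0.0005,0],"rotation":[0,0,0.01]},{"offset":[0,-0.001,0],"rotation":[0,0,0.02]},{"offset":[0,-0.001,0],"rotation":[0,0,0.02]},{"offset":[0,-0.001,0],"rotation":[0,0,0.02]}]}}

```text
time: 16.55
eef_pos: [0.4769, -0.1532, 0.1568]
ee_rot: [3.137, 0.111, 0.009]
ft_force: [-2.8, -0.4, 19.6]
gripper_width: 0.0145
gripper_force: 92.3
```

```bash
python3 - <<'E'
from h import *
plan();cams.read_camera('top');plan()
E
```

```text
t 16.55 pos [ 0.4769 -0.1532  0.1568] yaw 4.07 tilt [ 0.0056 -0.0027] F [-2.8 -0.4 19.6] M [-0.11  1.   -0.01] w 0.0145 q7 -0.53
t 16.6 pos [ 0.4769 -0.1533  0.1568] yaw 4.06 tilt [ 0.0057 -0.0026] F [-2.9 -0.4 19.2] M [-0.13  0.98  0.06] w 0.0144 q7 -0.53
```

Emit:
{"method": "send_rows", "body": {"series": [{"offset":[0,-0.001,0],"rotation":[0,0,0.012]},{"offset":[0,-0.002,0],"rotation":[0,0,0.025]}]}}

```text
time: 16.8
eef_pos: [0.4769, -0.153, 0.1568]
ee_rot: [3.136, -0.14, 0.01]
ft_force: [-2.9, -1.3, 18.5]
gripper_width: 0.0142
gripper_force: 92.1
```

```bash
python3 - <<'E'
from h import *
plan()
E
```

```text
t 16.8 pos [ 0.4769 -0.153   0.1568] yaw -5.11 tilt [ 0.006  -0.0027] F [-2.9 -1.3 18.5] M [-0.22  0.88  0.1 ] w 0.0142 q7 -0.65
```

Emit:
{"method": "send_rows", "body": {"series": [{"offset":[0,-0.001,0],"rotation":[0,0,0.012]},{"offset":[0,-0.002,0],"rotation":[0,0,0.025]}]}}

```text
time: 17.0
eef_pos: [0.4772, -0.1526, 0.1568]
ee_rot: [3.115, -0.385, 0.01]
ft_force: [-2.5, -0.8, 17.5]
gripper_width: 0.0148
gripper_force: 92.0
```

```bash
python3 - <<'E'
from h import *
plan()
d=cams.read_camera('scene');im=d['img']
cv2.imwrite('pics/s3.png',cv2.resize(im[150:250,270:370],(600,600),interpolation=2))
E
```

```text
t 17.0 pos [ 0.4772 -0.1526  0.1568] yaw -14.11 tilt [ 0.0063 -0.0032] F [-2.5 -0.8 17.5] M [-0.19  0.8   0.03] w 0.0148 q7 -0.78
```

View pics/s3.png

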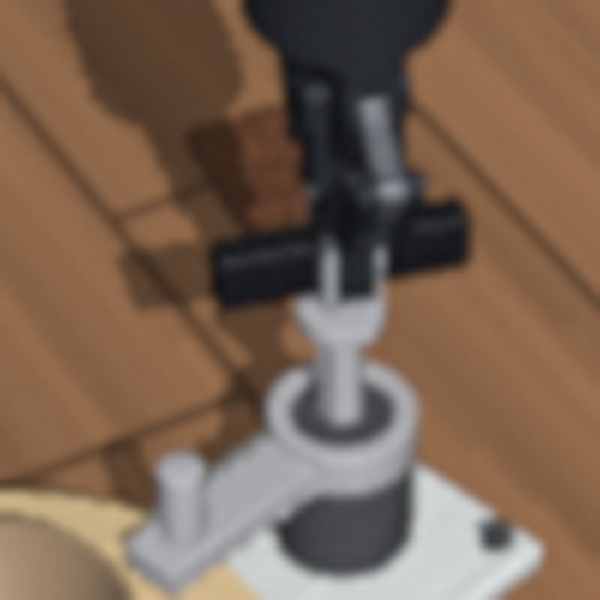

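```bash
python3 - <<'E'
from h import *
d=cams.read_camera('scene');
crop=lambda p:[round((p[0]-270)*6),round((p[1]-150)*6)]
for ya in(-14,-4,6,-24):
    x=np.array([np.cos(np.radians(ya)),np.sin(np.radians(ya)),0]);c0=np.array([.479,-.1514,.065])
    print(ya,[[crop(proj(d,c0+s*.05*x+[0,0,h])) for s in(-1,1)] for h in(.082,.108)])
print('axis',crop(proj(d,[.479,-.1514,.08])),crop(proj(d,[.479,-.1514,.127])),crop(proj(d,[.479,-.1514,.135])))
E
```

```text
-14 [[[464, 258], [210, 306]], [[466, 205], [208, 253]]]
-4 [[[456, 244], [218, 320]], [[457, 191], [216, 268]]]
6 [[[444, 231], [229, 334]], [[445, 179], [227, 281]]]
-24 [[[469, 273], [207, 291]], [[471, 220], [205, 238]]]
axis [339, 410] [338, 321] [338, 305]
```

Emit:
{"method": "send_rows", "body": {"series": [{"offset":[0,-0.001,0],"rotation":[0,0,0.012]},{"offset":[0,-0.002,0],"rotation":[0,0,0.025]}]}}

```text
time: 17.3
eef_pos: [0.4768, -0.1523, 0.1568]
ee_rot: [3.076, -0.628, 0.009]
ft_force: [-4.1, -0.8, 18.3]
gripper_width: 0.0143
gripper_force: 92.1
```

```bash
python3 - <<'E'
from h import *
plan()
E
```

```text
t 17.3 pos [ 0.4768 -0.1523  0.1568] yaw -23.08 tilt [ 0.0054 -0.0033] F [-4.1 -0.8 18.3] M [-0.25  1.05  0.13] w 0.0143 q7 -0.9
```

Emit:
{"method": "send_rows", "body": {"series": [{"offset":[0,-0.001,0],"rotation":[0,0,0.01]},{"offset":[0,-0.001,0],"rotation":[0,0,0.02]}]}}

```text
time: 17.5
eef_pos: [0.4767, -0.1523, 0.1568]
ee_rot: [3.031, -0.818, 0.009]
ft_force: [-5.1, -0.8, 19.0]
gripper_width: 0.0148
gripper_force: 92.2
```

```bash
python3 - <<'E'
from h import *
plan()
E
```

```text
t 17.5 pos [ 0.4767 -0.1523  0.1568] yaw -30.22 tilt [ 0.0049 -0.0039] F [-5.1 -0.8 19. ] M [-0.21  1.06  0.28] w 0.0148 q7 -1.0
```

Emit:
{"method": "send_rows", "body": {"series": [{"offset":[0,-0.001,0],"rotation":[0,0,0.01]},{"offset":[0,-0.001,0],"rotation":[0,0,0.02]}]}}

```text
time: 17.7
eef_pos: [0.4768, -0.1521, 0.1568]
ee_rot: [2.974, -1.005, 0.009]
ft_force: [-3.1, -0.1, 18.8]
gripper_width: 0.0145
gripper_force: 92.2
```

```bash
python3 - <<'E'
from h import *
plan()
E
```

```text
t 17.7 pos [ 0.4768 -0.1521  0.1568] yaw -37.33 tilt [ 0.0044 -0.0041] F [-3.1 -0.1 18.8] M [-0.23  1.09  0.49] w 0.0145 q7 -1.1
```

Emit:
{"method": "send_rows", "body": {"series": [{"offset":[0,0,0],"rotation":[0,0,0.004]},{"offset":[0,0,0],"rotation":[0,0,0.004]},{"offset":[0,0,0],"rotation":[0,0,0.004]},{"offset":[0,0,0],"rotation":[0,0,0.004]}]}}

```text
time: 18.1
eef_pos: [0.4768, -0.152, 0.1568]
ee_rot: [2.962, -1.039, 0.009]
ft_force: [-2.3, -1.1, 18.5]
gripper_width: 0.0144
gripper_force: 92.4
```

```bash
python3 - <<'E'
from h import *
plan();cams.read_camera('top');plan()
E
```

```text
t 18.1 pos [ 0.4768 -0.152   0.1568] yaw -38.64 tilt [ 0.0044 -0.0041] F [-2.3 -1.1 18.5] M [-0.2   1.13  0.41] w 0.0144 q7 -1.12
t 18.15 pos [ 0.4768 -0.152   0.1568] yaw -38.64 tilt [ 0.0045 -0.0041] F [-3.8 -1.1 17.9] M [-0.27  1.09  0.44] w 0.0145 q7 -1.12
```

A steady 0.42 N m, more than twice the screw's friction, means the screw is on its stop. I unload before lifting.

Emit:
{"method": "send_rows", "body": {"series": [{"offset":[0,0.0005,0],"rotation":[0,0,-0.01]},{"offset":[0,0.001,-0.01],"rotation":[0,0,-0.02]},{"offset":[0,0.001,-0.015],"rotation":[0,0,-0.02]}]}}

```text
time: 18.45
eef_pos: [0.4763, -0.1517, 0.157]
ee_rot: [3.019, -0.855, 0.007]
ft_force: [1.6, -6.1, -5.8]
gripper_width: 0.0144
gripper_force: 88.6
```

```bash
python3 - <<'E'
from h import *
plan();cams.read_camera('top');plan()
E
```

```text
t 18.45 pos [ 0.4763 -0.1517  0.157 ] yaw -31.62 tilt [ 0.0031 -0.0051] F [ 1.6 -6.1 -5.8] M [-1.65 -0.26 -0.08] w 0.0144 q7 -1.02
t 18.5 pos [ 0.4765 -0.1517  0.157 ] yaw -31.67 tilt [ 0.003  -0.0053] F [ 1.3 -4.8  0.2] M [-1.43 -0.07 -0.11] w 0.0146 q7 -1.02
```

Emit:
{"method": "send_rows", "body": {"series": [{"offset":[0.002,0.004,-0.015],"rotation":[0,0,0]},{"offset":[0.002,0.004,-0.035],"rotation":[0,0,0]},{"offset":[0.002,0.004,-0.06],"rotation":[0,0,0]},{"offset":[0.002,0.004,-0.1],"rotation":[0,0,0]},{"offset":[0.002,0.004,-0.2],"rotation":[0,0,0]},{"offset":[0.002,0.004,-0.35],"rotation":[0,0,0]},{"offset":[0.002,0.004,-0.46],"rotation":[0,0,0]},{"offset":[0.002,0.004,-0.46],"rotation":[0,0,0]},{"offset":[0.002,0.004,-0.46],"rotation":[0,0,0]}]}}

```text
time: 19.4
eef_pos: [0.4751, -0.1487, 0.2473]
ee_rot: [-3.021, 0.853, 0.003]
ft_force: [-0.6, -0.1, -3.5]
gripper_width: 0.0142
gripper_force: 94.3
```

```bash
cat >> chain.py <<'E'
E
python3 - <<'E'
from h import *
import chain
L=chain.L+[((-.007,-.003,.125),0),((.003,-.006,0),0),((.002,-.005,0),0),((0,.0025,.01),-.03),((0,.0025,0),-.03),((0,-.001,.05),.014),((.0045,-.0095,0),.139),((.001,-.004,0),.056)]+[((0,-.002,0),.025)]*5+[((0,-.001,0),.014),((0,-.001,0),.02)]+[((0,-.002,0),.025)]*3+[((0,-.001,0),.02)]*2+[((0,0,0),.004),((0,.001,-.015),-.02),((.002,.004,-.46),0)]
p,y=list(chain.chain(L))[-1];print('cmd',p,y)
plan((.5817,.2829,.25,77.88))
print('base commanded:');plan((.53,.06,.25,40),(.5817,.2829,.25,77.88),base=(*p,y))
d=cams.read_camera('scene');im=d['img']
t=p-[0,0,.09];print(proj(d,t).round(1))
cv2.imwrite('pics/s4.png',cv2.resize(im[110:250,270:370],(500,700),interpolation=2)[:600])
E
```

```text
cmd [ 0.47565602 -0.15059474  0.248     ] -31.56000000000006
t 19.4 pos [ 0.4751 -0.1487  0.2473] yaw -31.52 tilt [-0.0014  0.003 ] F [-0.6 -0.1 -3.5] M [ 0.01  0.05 -0.  ] w 0.0142 q7 -1.15
(0.5817, 0.2829, 0.25, 77.88) [-0.674, -2.1183, -0.0079] [-0.0006, 0.0, -0.3039]
base commanded:
t 19.4 pos [ 0.4757 -0.1506  0.248 ] yaw -31.56 tilt [-0. -0.] F [-0.6 -0.1 -3.5] M [ 0.01  0.05 -0.  ] w 0.0142 q7 -1.15
(0.53, 0.06, 0.25, 40) [-0.3196, -1.0394, -0.01] [0.0, 0.0, -0.1988]
(0.5817, 0.2829, 0.25, 77.88) [-0.6826, -2.1244, -0.01] [-0.0, 0.0, -0.304]
[327.8 193. ]
```

View pics/s4.png

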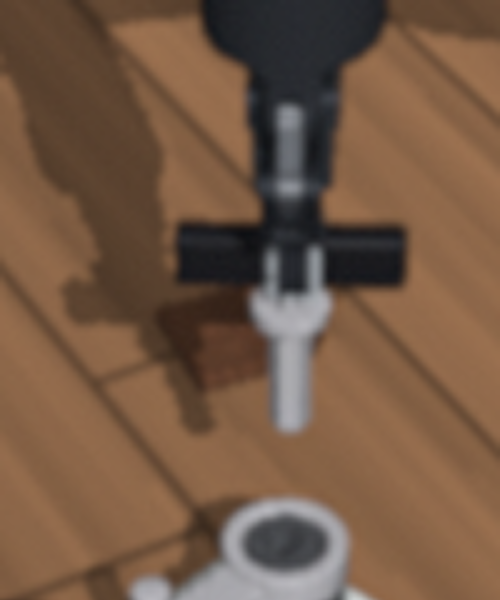

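The key is out and upright, with bar and shank both centred at column 291 of the crop. I carry it back.

Emit:
{"method": "send_rows", "body": {"series": [{"offset":[-0.03,-0.1,0],"rotation":[0,0,-0.02]},{"offset":[-0.06,-0.2,0],"rotation":[0,0,-0.04]},{"offset":[-0.09,-0.3,0],"rotation":[0,0,-0.06]},{"offset":[-0.12,-0.4,0],"rotation":[0,0,-0.08]},{"offset":[-0.15,-0.5,0],"rotation":[0,0,-0.1]},{"offset":[-0.18,-0.6,0],"rotation":[0,0,-0.12]},{"offset":[-0.21,-0.7,0],"rotation":[0,0,-0.14]},{"offset":[-0.24,-0.8,0],"rotation":[0,0,-0.16]},{"offset":[-0.27,-0.9,0],"rotation":[0,0,-0.18]},{"offset":[-0.3,-1,0],"rotation":[0,0,-0.2]},{"offset":[-0.3,-1,0],"rotation":[0,0,-0.22]},{"offset":[-0.3,-1,0],"rotation":[0,0,-0.22]}]}}

```text
time: 20.65
eef_pos: [0.5278, 0.0526, 0.2464]
ee_rot: [-2.871, -1.269, 0.006]
ft_force: [0.0, -0.3, -4.0]
gripper_width: 0.0143
gripper_force: 94.1
```

```bash
python3 - <<'E'
from h import *
import chain
chain_b=(np.array([.47566,-.15059,.248])+Ro.from_euler('ZX',[-31.56,180],degrees=True).apply(np.array([-.3,-1,0])*.2))
y=-31.56+.22*360
plan();plan((.5817,.2829,.25,77.88),base=(*chain_b,y))
E
```

```text
t 20.65 pos [0.5278 0.0526 0.2464] yaw 47.71 tilt [-0.0044  0.0005] F [ 0.  -0.3 -4. ] M [-0.1   0.04 -0.04] w 0.0143 q7 -0.42
t 20.65 pos [0.5292 0.0512 0.248 ] yaw 47.64 tilt [ 0. -0.] F [ 0.  -0.3 -4. ] M [-0.1   0.04 -0.04] w 0.0143 q7 -0.42
(0.5817, 0.2829, 0.25, 77.88) [1.0328, -0.5866, -0.01] [0.0, 0.0, -0.084]
```

Emit:
{"method": "send_rows", "body": {"series": [{"offset":[0.15,-0.09,0],"rotation":[0,0,-0.02]},{"offset":[0.3,-0.17,0],"rotation":[0,0,-0.04]},{"offset":[0.45,-0.26,0],"rotation":[0,0,-0.06]},{"offset":[0.6,-0.35,0],"rotation":[0,0,-0.084]},{"offset":[0.75,-0.44,0],"rotation":[0,0,-0.084]},{"offset":[0.9,-0.52,0],"rotation":[0,0,-0.084]},{"offset":[1,-0.587,0],"rotation":[0,0,-0.084]},{"offset":[1,-0.587,0],"rotation":[0,0,-0.084]}]}}

```text
time: 21.45
eef_pos: [0.5757, 0.2837, 0.2455]
ee_rot: [-2.437, -1.976, 0.003]
ft_force: [-0.6, 0.5, -3.1]
gripper_width: 0.0147
gripper_force: 94.2
```

```bash
python3 - <<'E'
from h import *
b=np.array([.5292,.0512,.248])+Ro.from_euler('ZX',[47.64,180],degrees=True).apply(np.array([1,-.587,0])*.2)
plan();plan((.5817,.2829,.248,77.88),base=(*b,47.64+.084*360))
E
```

```text
t 21.45 pos [0.5757 0.2837 0.2455] yaw 78.08 tilt [-0.0042  0.0021] F [-0.6  0.5 -3.1] M [ 0.05  0.06 -0.01] w 0.0147 q7 -0.35
t 21.45 pos [0.5772 0.2781 0.248 ] yaw 77.88 tilt [ 0. -0.] F [-0.6  0.5 -3.1] M [ 0.05  0.06 -0.01] w 0.0147 q7 -0.35
(0.5817, 0.2829, 0.248, 77.88) [0.0282, 0.0169, -0.0] [0.0, 0.0, 0.0]
```

Emit:
{"method": "send_rows", "body": {"series": [{"offset":[0.028,0.017,0],"rotation":[0,0,0]},{"offset":[0.028,0.017,0],"rotation":[0,0,0]},{"offset":[0.028,0.017,0],"rotation":[0,0,0]},{"offset":[0.028,0.017,0.15],"rotation":[0,0,0]},{"offset":[0.028,0.017,0.3],"rotation":[0,0,0]},{"offset":[0.028,0.017,0.4],"rotation":[0,0,0]},{"offset":[0.028,0.017,0.45],"rotation":[0,0,0]},{"offset":[0.028,0.017,0.45],"rotation":[0,0,0]}]}}

```text
time: 22.25
eef_pos: [0.5809, 0.2821, 0.1571]
ee_rot: [-2.445, -1.972, 0.005]
ft_force: [-0.3, -0.0, -3.0]
gripper_width: 0.0141
gripper_force: 94.0
```

```bash
python3 - <<'E'
from h import *
plan()
E
```

```text
t 22.25 pos [0.5809 0.2821 0.1571] yaw 77.78 tilt [-0.0028 -0.0015] F [-0.3 -0.  -3. ] M [ 0.   -0.01 -0.  ] w 0.0141 q7 -0.3
```

Emit:
{"method": "send_rows", "body": {"series": [{"offset":[0,0,0.06],"rotation":[0,0,0]},{"offset":[0,0,0.12],"rotation":[0,0,0]},{"offset":[0,0,0.18],"rotation":[0,0,0]},{"offset":[0,0,0.23],"rotation":[0,0,0]},{"offset":[0,0,0.265],"rotation":[0,0,0]},{"offset":[0,0,0.285],"rotation":[0,0,0]},{"offset":[0,0,0.295],"rotation":[0,0,0]},{"offset":[0,0,0.295],"rotation":[0,0,0]}]}}

```text
time: 23.05
eef_pos: [0.5813, 0.283, 0.1004]
ee_rot: [-2.443, -1.974, 0.001]
ft_force: [-2.8, -0.7, 3.0]
gripper_width: 0.0144
gripper_force: 95.0
```

```bash
python3 - <<'E'
from h import *
plan()
E
```

```text
t 23.05 pos [0.5813 0.283  0.1004] yaw 77.86 tilt [-0.0009  0.0005] F [-2.8 -0.7  3. ] M [-0.2   0.82 -0.02] w 0.0144 q7 -0.26
```

The collar is resting on the block, so I release and rise.

Emit:
{"method": "send_rows", "body": {"series": [{"offset":[0,0,0],"rotation":[0,0,0]},{"offset":[0,0,0],"rotation":[0,0,0]},{"offset":[0,0,0],"rotation":[0,0,0]},{"offset":[0,0,0],"rotation":[0,0,0]},{"offset":[0,0,-0.1],"rotation":[0,0,0]},{"offset":[0,0,-0.25],"rotation":[0,0,0]},{"offset":[0,0,-0.45],"rotation":[0,0,0]},{"offset":[0,0,-0.65],"rotation":[0,0,0]},{"offset":[-0.25,0,-0.65],"rotation":[0,0,0]},{"offset":[-0.5,0,-0.65],"rotation":[0,0,0]},{"offset":[-0.5,0,-0.65],"rotation":[0,0,0]}], "grip": 0.55}}

```text
time: 24.15
eef_pos: [0.5601, 0.175, 0.231]
ee_rot: [2.454, 1.954, -0.005]
ft_force: [0.1, -1.0, 0.7]
gripper_width: 0.047
gripper_force: 0.0
```

```bash
python3 - <<'E'
from h import *
plan()
d=cams.read_camera('scene');c=cams.read_camera('top');im=d['img']
m=(im[335:420,370:470].max(2)<50).astype(np.uint8)
for k in cv2.findContours(m,cv2.RETR_EXTERNAL,cv2.CHAIN_APPROX_NONE)[0]:
    if cv2.contourArea(k)>8: r=cv2.minAreaRect(k+np.array([370,335]));print(r,ray(d,r[0],.116).round(4))
a=cv2.resize(im[200:420,220:480],(710,600),interpolation=2);cv2.imwrite('pics/end.png',a)
E
```

```text
t 24.15 pos [0.5601 0.175  0.231 ] yaw 77.06 tilt [ 0.0007 -0.0055] F [ 0.1 -1.   0.7] M [-0.06 -0.02  0.02] w 0.047 q7 -0.19
((444.39752197265625, 366.2780456542969), (33.10559844970703, 6.076343536376953), 65.224853515625) [0.5041 0.3217 0.116 ]
((396.4072265625, 373.54119873046875), (54.117950439453125, 10.254996299743652), 66.03751373291016) [0.5873 0.2919 0.116 ]
```

View pics/end.png

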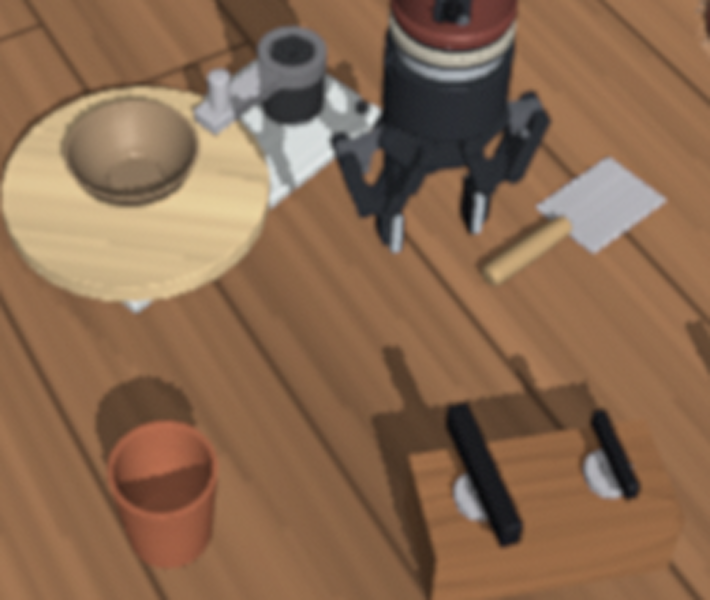

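The final crop shows the large key upright in its hole at (485,475), within about 2 mm of where it began. The finger is on the bat's rim towards the dish, and the small key, bat and dish are unmoved. I hand it in.

```bash
python3 -c "
from station import env
print(env.finish_job())"
```

```text
the job is handed in; nothing more can be done
None
```

I handed the job in at about 24 s, but no result came back: the finger points at the bat, the larger key is upright in its hole about 2 mm from where it began, and only the screw is unconfirmed — I took it as tight because it held a steady 0.42 N m, but the key turned farther than the given travel allows, so it probably slipped in the socket at the stop.

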